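# Open the board tester by its thumb catch

## Task

The board in the closed tester has finished its test: open the tester so that the board lies free to be taken out. Find the thumb notch, which sits somewhere along the black strip on the tester's front edge (feel along the strip with a fingertip), press the catch inside it until the lid springs up, then push the lid on with the outside of the fingers until it lies fully back against its stop. Only touch and push: grip and lift nothing, go gently, leave the board in its nest and the things around where they are.

Things in the scene. Friction and masses are not known exactly. Their poses are not given: they have to be found in the camera images.
- test_fixture: Board tester, a grey clamshell box fixed to the bench: 170 mm deep (x), 220 mm wide (y), 56 mm high closed. Origin: centre of its underside. x points from the front edge (towards the robot) to the hinge at the back, y along the front edge, z up. Front edge: two grey cheeks, y = 50 to 110 mm either side, top z = 46, faces at x = -85; between them a black strip. Lid: from x = -54 back, top z = 56.
- edge_mid (a point): Middle of the visible black strip, on its front upper edge (x = -83, y = 0, z = 43 mm of the tester), axes as the tester's. The strip reaches down to z = 8 and is clamped fast. ONE notch interrupts it, 38 mm wide, 14 mm deep in x, open at front and top, floor at z = 11. Its middle lies anywhere from y = -26 to 26 mm, is not reported, and must be felt or seen. Beside it the strip is flat.
- hinge_mid (a point): Middle of the lid's hinge line (x = 80, y = 0, z = 53 mm of the tester); the hinge line runs along the tester's y axis.
- lid_edge (a point): Middle of the front edge of the lid's aluminium frame (220 mm wide, 6 mm thick), 134 mm from the hinge line; it moves with the lid.
- catch (a joint): How far the catch is pushed in, m, along the tester's +x: 0 at rest, 0.007 at its stop, springs back. Its flat face (36 mm wide, z = 12 to 39 mm) is the back wall of the notch, 14 mm behind the strip's face. About 2 N to start, 5 N at 0.0045, 7 N at the stop. Lets the lid go at about 0.004.
- lid (a joint): Lid angle, rad: 0 closed and latched, 1.57 upright, 1.92 fully back at its stop. Let go, sprung arms throw it up in about half a second to rest at 0.9; if a hand is above its front edge it leans on it lightly until that moves off. From 0.9 about 2 N at its front edge push it on; left past 1.7 it sinks to the stop and stays, short of 1.57 it falls back to 0.9.
- tested_board: The tested circuit board, 37 x 98 x 18 mm with four round keys, loose in its nest inside the tester (origin: middle of its underside, 22 mm behind the tester's middle, 26 mm above the bench). Stays there.
- spool: Bystander: standing spool of solder wire, 55 mm across, 46 mm tall, origin at the middle of its underside. In front of the tester, to the right.
- heat_sink: Bystander: black finned heat sink 24 x 32 x 18 mm, origin at the middle of its underside. In front of the tester, to the left.
- tweezers: Bystander: fine steel tweezers, 121 mm long, 10 mm high, lying along their y axis, to the left of the tester.
- eye_loupe: Bystander: black eye loupe, 34 mm across, 30 mm tall, behind the tester on the right.

How it is judged:
On the way, in this order (a step that is already met when the one before it is completed fails the run):
1. the catch inside the notch is pressed in far enough to let the lid go (value of joint catch above 0.004 m).
2. the lid has sprung up (value of joint lid above 0.75 rad), for 0.1 s.
3. the lid is pushed fully back (value of joint lid above 1.82 rad), for 0.2 s.
At the end, for the whole second after the job is handed in: The lid lies fully back against its stop (over 1.82 rad of 1.92) at rest, the catch has sprung out again, the board is still in its nest (within 8 mm) and the four bystanders are within 15 mm of where they were (value of joint lid above 1.82 rad and velocity of joint lid below 0.05 rad/s and value of joint catch below 0.001 m and distance of tested_board from where it was at the start of the episode below 0.008 m and linear speed of tested_board below 0.02 m/s and distance of each of spool, heat_sink, tweezers, eye_loupe from where it was at the start of the episode below 0.015 m); the robot touches nothing.
It fails at once if the board is lifted, or moved in its nest (distance of tested_board from where it was at the start of the episode above 0.012 m).
It fails at once if a bystander is lifted or pushed away (distance of any of spool, heat_sink, tweezers, eye_loupe from where it was at the start of the episode above 0.02 m).
It fails at once if the tester is gripped or shoved with more than 45 N (contact force between the fingers and test_fixture above 45 N).
It also fails if it takes over 58 s, if anything falls off the work surface, if the arm or the gripper's body presses on something with over 40 N, if the wrist force passes 120 N, or if a joint passes its speed limit or range.

## Robot

A 7-joint arm with a two-finger parallel gripper is mounted at the origin on a cart in front of the work surface, level with it; the furniture and walls round the work are solid. World frame = base frame: x ahead of the robot, y to its left, z up, the work surface at z = 0. Lengths are in m, angles in rad, forces in N, time in s.
With the tool pointing down it reaches from about 0.425 to 0.875 m from the base axis. Payload 4.7 kg.
Tool frame: the origin (TCP) lies at the very end of the fingers, on their centre line; the grasp point (between the pads) lies 19 mm behind it; z points along the fingers, y is the line along which they close (so a half turn about z gives the same grasp; the last joint's range is limited). The gripper opens to 87 mm and grips with 3 to 60 N. Pads are 19 mm wide; open, the fingers measure 117 mm over their backs; the gripper's body (75 mm by 190 mm) begins 51 mm behind the grasp point.
Start: joints at [-1.088, 0.321, -0.07, 1.45, 0.023, 1.371, -0.057], TCP at [0.294, 0.58, 0.223] pointing down, gripper open.
Joint ranges: [-2.86, 2.86], [-0.3, 2.09], [-1.38, 1.24], [0.06, 2.45], [-1.56, 4.7], [0.09, 2.05], [-2.69, 2.69]. Speed limits (rad/s): [2.57, 2.57, 3.14, 3.14, 3.14, 3.14, 3.14].

## Interface

Orientations are given as a rotation vector (axis times angle).
In Python, from bench import ctrl, get_image, job gives the robot as it stands.
- The arm moves only by the shell command python3 -m crank 'ROWS' [FORCE]. ROWS is JSON, a list that holds one entry, the list of rows, each a list of 5 numbers: the shift along the tool's x, y, z in mm, then the turn about the tool's z in rad, then the closure, from -1 (fully open) to 1 (shut), so that 0 is half open. A call has 1 to 10 rows; each row shifts and turns the commanded pose from where the row before left it, along the tool's axes as they then stand; what a row does not reach is not made up. A row lasts 1/12 s, in which the tool goes at most 41.7 mm and 7.16 degrees, less where a joint would pass 70% of its speed; a pose out of reach is approached as far as the arm can. A call with a gripper value outside its range is refused whole. The fingers move at their own pace and stop on an object; FORCE is the grip in N (left out, the last holds). Time passes only in rows, so rows that do not move let the fingers close. It gives the time, the measured TCP pose, the force, the opening and the grip force at its end, in the units of the state.
- ctrl.get_state(): the state, without advancing time (a new reading comes with each control period).
- get_image(name): name is "scene" or "top" or "wrist"; returns a dict with "pixels" (480x640x3 uint8, red, green, blue), "fx", "fy", "cx", "cy" (pixels), "T" (4x4, takes a point from camera to world coordinates); the wrist camera has in their place "T_tool_cam" (4x4, takes a point from camera to tool coordinates, whose origin is the TCP and whose axes are the flange's). Camera axes: x right, y down, z forward; pixel columns grow to the right and rows downward; lengths in m; the calibration is good to about 2 mm. A picture is of the moment at which its call begins: read the wrist's pose just before it. There is no depth.
- job.close_job(): hands the job in; it is judged then, once.
The state is a dict: "time": time; "joint_positions": joint angles; "qd": joint speeds; "joint_torque": joint torques, N m; "position": TCP position; "tool_rot": TCP orientation; "ft_force": force on the tool from outside, world axes, zero at the start; "torque": the same for the moment, N m; "grip_width": opening from 0.0 (shut) to 1.0 (fully open); "grip_force": force on a finger pad.
Only numpy, scipy, OpenCV 4.12 (cv2) and the standard library are available. Lean on these libraries where they do the work, as an engineer would, in place of code of your own. Each camera call takes 0.05 s, during which the arm holds its last target. There are 200 camera calls.

## Working session

There is one attempt and no reset: what is moved stays moved. The work goes in short steps, Python scripts to look and compute and a shell command to move; the robot and the scene stay as the last step left them, time stands still between calls to the robot, and variables do not carry over. Pictures are saved under pics/ and viewed, at most 10 in all, crops included, and the job is handed in when it is done.

```bash
mkdir -p pics; ls; python3 - <<'E'
from bench import ctrl,get_image
import cv2,numpy as np
s=ctrl.get_state();print(s['time'],s['position'],s['tool_rot'],s['grip_width'],s['ft_force'])
for n in('top','scene'):
    i=get_image(n);cv2.imwrite(f'pics/{n}1.png',i['pixels'][:,:,::-1]);print(n,i['fx'],i['fy'],i['cx'],i['cy'],np.round(i['T'],4).tolist())
E
```

```text
pics
0.0 [0.29345165 0.57936631 0.22147435] [-7.29490883e-01 -3.05536200e+00  2.90722729e-03] 0.9983823656071273 [ 0.54286407 -0.17322854  0.00494922]
top 520.2019965225439 520.2019965225439 310.48239926064963 240.2170818835076 [[0.0185, -0.9902, 0.1388, 0.4561], [-0.9997, -0.0163, 0.0173, 0.0285], [-0.0149, -0.1391, -0.9902, 0.9029], [0.0, 0.0, 0.0, 1.0]]
scene 576.2472623682942 576.2472623682942 310.81131160738835 240.83241203755804 [[-0.4681, -0.6167, 0.6329, 0.0401], [-0.8837, 0.3257, -0.3362, 0.3354], [0.0012, -0.7167, -0.6974, 0.6609], [0.0, 0.0, 0.0, 1.0]]
```

View pics/top1.png

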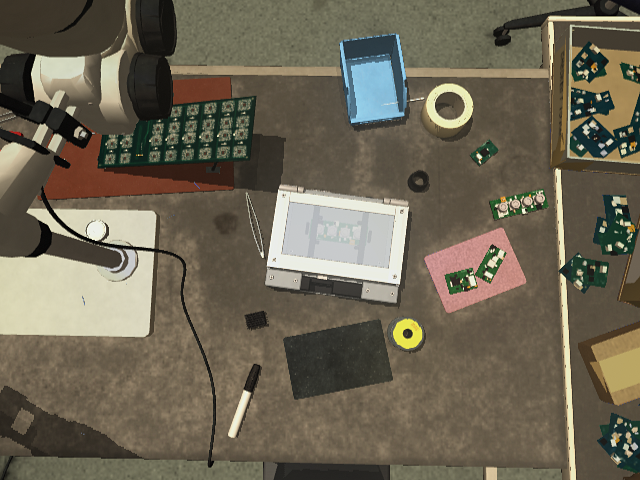

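View pics/scene1.png

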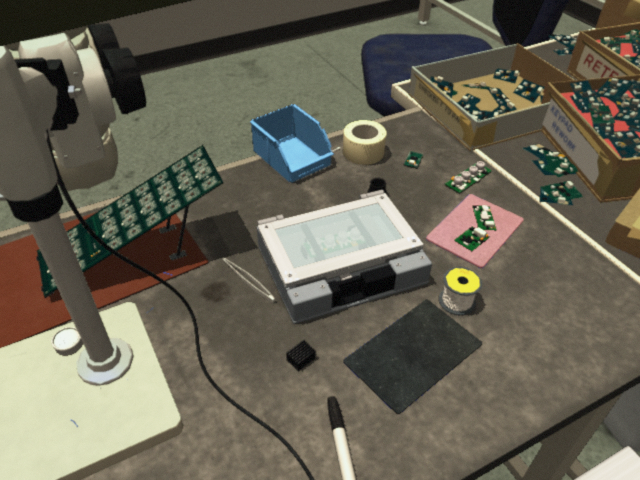

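The tester is at about (338,245) in the top view, with the black strip at (305-363, 285). In the scene view the strip is at (332-396, 285). I'll zoom in on both.

```bash
python3 - <<'E'
import cv2,numpy as np
a=cv2.imread('pics/top1.png')[180:310,260:420];b=cv2.imread('pics/scene1.png')[180:325,250:440]
a=cv2.resize(a,(640,520),interpolation=2)
b2=cv2.imread('pics/scene1.png')[250:320,290:430]
t=cv2.imread('pics/top1.png')[265:305,280:400]
t=cv2.resize(t,None,fx=6,fy=6,interpolation=2);b2=cv2.resize(b2,(720,360),interpolation=2)
g=lambda m:np.clip(255*(m/255.)**.5,0,255).astype('uint8')
cv2.imwrite('pics/z1.png',np.vstack([g(t),g(b2)]))
cv2.imwrite('pics/z2.png',a)
E
```

```text
(no output)
```

View pics/z1.png

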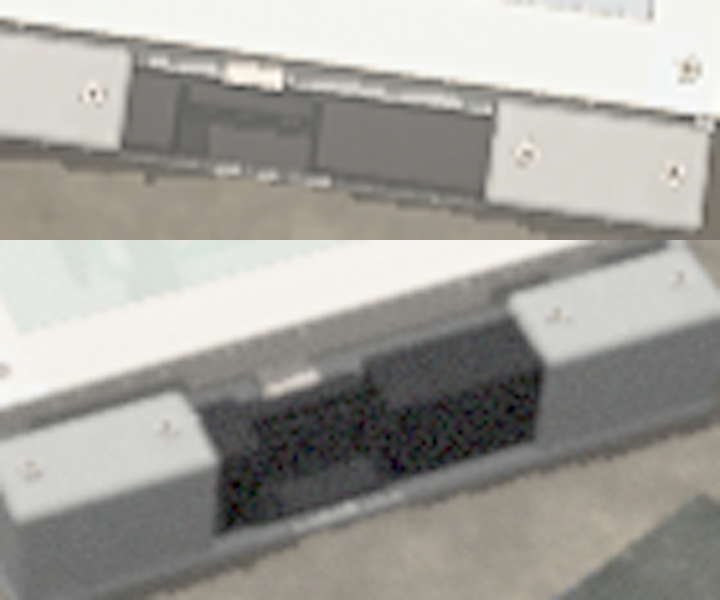

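View pics/z2.png

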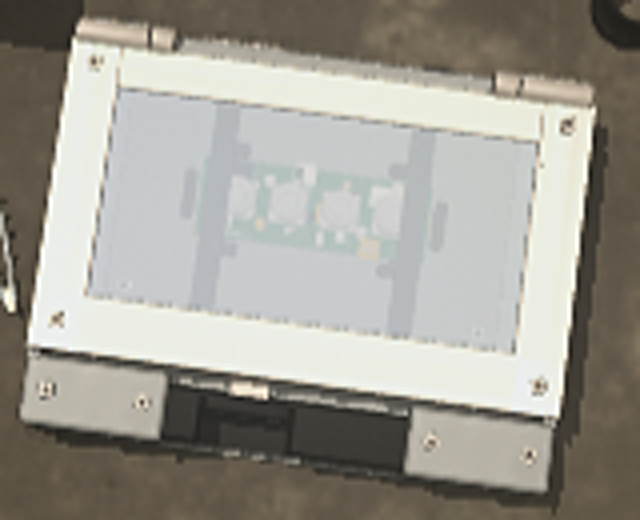

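```bash
cat > h.py <<'E'
import numpy as np
from bench import get_image
from scipy.optimize import least_squares
def proj(i,P):
    T=np.array(i['T']);p=(np.asarray(P)-T[:3,3])@T[:3,:3]
    return np.c_[i['fx']*p[:,0]/p[:,2]+i['cx'],i['fy']*p[:,1]/p[:,2]+i['cy']]
def ray(i,uv):
    T=np.array(i['T']);d=T[:3,:3]@[(uv[0]-i['cx'])/i['fx'],(uv[1]-i['cy'])/i['fy'],1];return T[:3,3],d
def R(a):return np.array([[np.cos(a),-np.sin(a),0],[np.sin(a),np.cos(a),0],[0,0,1]])
E
python3 - <<'E'
from h import *
t,s=get_image('top'),get_image('scene')
A=[((-85,110,46),(22,420)),((-85,50,46),(163,440)),((-85,-50,46),(405,472)),((-85,-110,46),(548,492)),((-54,110,56),(30,348)),((-54,-110,56),(555,418))]
B=[((-85,110,46),(15,520)),((-85,50,46),(218,460)),((-85,-50,46),(545,363))]
LA=np.array([a[0] for a in A])/1e3;PA=np.array([a[1] for a in A])/4+[260,180]
LB=np.array([b[0] for b in B])/1e3;PB=np.array([[290+b[1][0]/5.143,250+(b[1][1]-240)/5.143] for b in B])
f=lambda p:np.r_[proj(t,LA@R(p[3]).T+p[:3])-PA,proj(s,LB@R(p[3]).T+p[:3])-PB].ravel()
r=least_squares(f,[.47,0,0,-.1],loss='soft_l1');print(r.x,np.round(r.fun.reshape(-1,2),1).tolist())
p=r.x
# notch edges at top z43 x -83 (front) and x=-69
for u,v in((178,120),(318,135),(127,110),(492,150)):
    o,d=ray(t,(280+u/6,265+v/6));P=o+d*(.043+p[2]-o[2])/d[2];print((R(p[3]).T@(P-p[:3])*1e3).round(1))
for n,(u,v) in dict(spool=(407,334),sink=(257,320)).items():
    o,d=ray(t,(u,v));P=o+d*(.03-o[2])/d[2];print(n,P,(R(p[3]).T@(P-p[:3])*1e3).round(1))
for l in ((-83,0,43),(80,0,53)):print(R(p[3])@(np.array(l)/1e3)+p[:3])
E
```

```text
[ 0.5723602  -0.00115356 -0.00375208 -0.11827094] [[-1.0, -0.1], [-0.3, -0.2], [-0.6, 0.1], [0.1, 0.1], [-0.8, -1.2], [1.4, -0.5], [0.2, 0.4], [0.8, 0.1], [0.7, 0.1]]
[-75.   36.1  43. ]
[-73.8  -2.7  43. ]
[-74.1  50.4  43. ]
[-71.4 -50.7  43. ]
spool [ 0.42494418 -0.11827405  0.03      ] [-132.6 -133.7   33.8]
sink [0.44311739 0.13008568 0.03      ] [-143.8  115.1   33.8]
[0.48994003 0.00864005 0.03924792]
[ 0.65180134 -0.0105932   0.04924792]
```

The notch shows in both views. It spans tester y from about -3 to 36, so its middle is at about y = +17. First I'll turn the tool to the tester's axes and close the fingers.

```bash
cat >> h.py <<'E'
from bench import ctrl
from scipy.spatial.transform import Rotation as Ro
O=np.array([.5724,-.0012,0]);YAW=-.118
def delta(*tgt):
    s=ctrl.get_state();M=Ro.from_rotvec(s['tool_rot']).as_matrix();p=np.array(s['position'])
    print('t',round(s['time'],2),'in tester mm',(R(YAW).T@(p-O)*1e3).round(1),'F tester',(R(YAW).T@s['ft_force']).round(1),'yaw of tool y',round(np.arctan2(M[1,1],M[0,1])-YAW-np.pi/2,4),'toolz',M[:,2].round(3))
    for q in tgt:
        g=R(YAW)@(np.array(q)/1e3)+O; print(q,'delta tool mm',(M.T@(g-p)*1e3).round(1)); p=g
E
python3 -m crank '[[[0,0,0,-0.117,1],[0,0,0,-0.117,1],[0,0,0,-0.117,1],[0,0,0,0,1],[0,0,0,0,1],[0,0,0,0,1]]]' 10
python3 - <<'E'
from h import *
delta((-125,17,220),(-125,17,60))
t,s=get_image('top'),get_image('scene')
A=[((-85,110,46),(22,420)),((-85,50,46),(163,440)),((-85,-50,46),(405,472)),((-85,-110,46),(548,492)),((-54,110,56),(30,348)),((-54,-110,56),(555,418))]
B=[((-85,110,46),(15,520)),((-85,50,46),(218,460)),((-85,-50,46),(545,363))]
LA=np.array([a[0] for a in A])/1e3;PA=np.array([a[1] for a in A])/4+[260,180]
LB=np.array([b[0] for b in B])/1e3;PB=np.array([[290+b[1][0]/5.143,250+(b[1][1]-240)/5.143] for b in B])
f=lambda p:np.r_[proj(t,LA@R(p[2]).T+[*p[:2],0])-PA,proj(s,LB@R(p[2]).T+[*p[:2],0])-PB].ravel()
print(least_squares(f,[.57,0,-.1],loss='soft_l1').x)
E
```

```text
time: 0.7
position: [0.2937, 0.5798, 0.2224]
tool_rot: [-0.19, -3.136, 0.0]
ft_force: [0.6, 0.4, -0.1]
grip_width: 0.632
grip_force: 0.0
t 0.7 in tester mm [-345.1  544.1  222.4] F tester [ 0.5  0.5 -0.1] yaw of tool y -0.0027 toolz [-0. -0. -1.]
(-125, 17, 220) delta tool mm [-221.6 -526.5    2.5]
(-125, 17, 60) delta tool mm [ -0.   0. 160.]
[ 5.71533084e-01 -8.58774810e-05 -1.14219846e-01]
```

```bash
python3 -m crank '[[[-12,-29,0,0,1],[-12,-29,0,0,1],[-12,-29,0,0,1],[-12,-29,0,0,1],[-12,-29,0,0,1],[-12,-29,0,0,1],[-12,-29,0,0,1],[-12,-29,0,0,1],[-12,-29,0,0,1],[-12,-29,0,0,1]]]' && python3 -m crank '[[[-12,-29,0,0,1],[-12,-29,0,0,1],[-12,-29,0,0,1],[-12,-29,0,0,1],[-12,-29,0,0,1],[-12,-29,0,0,1],[-12,-29,0,0,1],[-12,-29,0,0,1],[0,0,0,0,1],[0,0,0,0,1]]]'
python3 - <<'E'
from h import *
import cv2
delta((-125,17,25))
cv2.imwrite('pics/w1.png',get_image('wrist')['pixels'][:,:,::-1])
E
```

```text
time: 1.63
position: [0.379, 0.2763, 0.2228]
tool_rot: [0.187, 3.136, 0.001]
ft_force: [0.6, 0.3, -0.0]
grip_width: 0.007
grip_force: 0.0
time: 2.47
position: [0.4472, 0.0345, 0.2228]
tool_rot: [0.193, 3.135, 0.001]
ft_force: [0.3, 0.7, -0.6]
grip_width: 0.01
grip_force: 0.0
t 2.47 in tester mm [-128.6   20.7  222.8] F tester [ 0.2  0.8 -0.6] yaw of tool y -0.0052 toolz [ 0.001  0.001 -1.   ]
(-125, 17, 25) delta tool mm [ -3.5  -3.8 197.8]
```

View pics/w1.png

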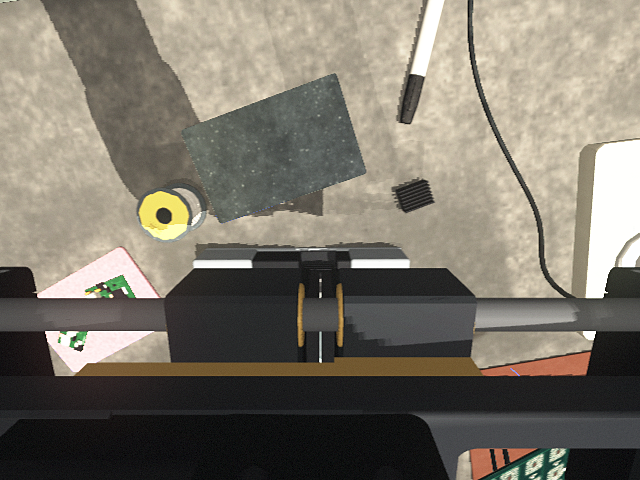

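The wrist view shows the strip edge at row 250, between the cheeks (195 and 410). The spool (165,215) and heat sink (412,195) are well clear. I'll descend and move up close to the front.

```bash
python3 -m crank '[[[0,-2,30,0,1],[0,-2,30,0,1],[0,0,30,0,1],[0,0,30,0,1],[0,0,30,0,1],[0,0,25,0,1],[0,0,15,0,1],[0,0,10,0,1],[0,0,0,0,1],[0,0,0,0,1]]]' && python3 -m crank '[[[-7,0,0,0,1],[-7,0,0,0,1],[-5,0,0,0,1],[-4,0,0,0,1],[-3,0,0,0,1],[-2,0,0,0,1],[0,0,0,0,1]]]'
python3 - <<'E'
from h import *
import cv2
delta((-90,17,23))
i=get_image('scene');m=cv2.resize(i['pixels'][220:340,260:440,::-1],(780,520),interpolation=2)
cv2.imwrite('pics/s2.png',m)
E
```

```text
time: 3.35
position: [0.4465, 0.033, 0.0227]
tool_rot: [-0.183, -3.136, -0.0]
ft_force: [0.4, 0.0, 0.6]
grip_width: 0.005
grip_force: 0.0
time: 3.93
position: [0.4747, 0.0287, 0.0226]
tool_rot: [0.185, 3.136, -0.0]
ft_force: [0.3, 0.5, -0.4]
grip_width: 0.005
grip_force: 0.0
t 3.93 in tester mm [-100.6   18.2   22.6] F tester [ 0.2  0.5 -0.4] yaw of tool y -0.0001 toolz [ 0. -0. -1.]
(-90, 17, 23) delta tool mm [-10.6  -1.2  -0.4]
```

View pics/s2.png

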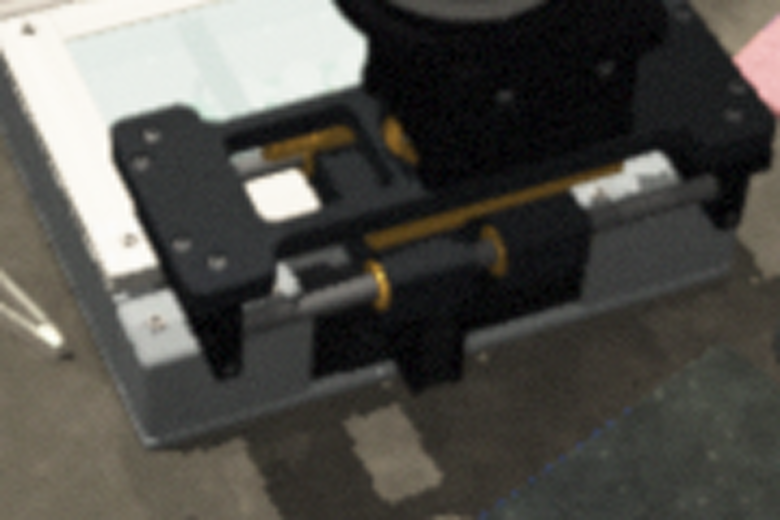

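The closed fingers (about 430,350 in the crop) stand just in front of the strip, with the body clear above the cheeks. Now I'll feel forward slowly.

```bash
python3 -m crank '[[[-2,-1,0,0,1],[-2,0,0,0,1],[-2,0,0,0,1],[-2,0,0,0,1],[-1,0,0,0,1],[0,0,0,0,1]]]';python3 -c "
from h import *;delta()"; python3 -m crank '[[[-1.5,0,0,0,1],[-1.5,0,0,0,1],[-1.5,0,0,0,1],[-1.5,0,0,0,1],[0,0,0,0,1]]]';python3 -c "
from h import *;delta()"
```

```text
time: 4.48
position: [0.4833, 0.0268, 0.0226]
tool_rot: [0.185, 3.136, -0.0]
ft_force: [-0.2, 0.9, 0.2]
grip_width: 0.003
grip_force: 0.0
t 4.48 in tester mm [-91.8  17.3  22.6] F tester [-0.3  0.9  0.2] yaw of tool y 0.0001 toolz [ 0. -0. -1.]
time: 4.9
position: [0.4894, 0.0261, 0.0226]
tool_rot: [0.185, 3.136, -0.0]
ft_force: [0.5, 0.5, 0.5]
grip_width: 0.005
grip_force: 0.0
t 4.9 in tester mm [-85.7  17.3  22.6] F tester [0.4 0.6 0.5] yaw of tool y 0.0002 toolz [ 0. -0. -1.]
```

The tip has passed the strip's face without touching, so it's in the notch. I'll press on to the catch.

```bash
python3 -m crank '[[[-1.5,0,0,0,1],[-1.5,0,0,0,1],[-1.5,0,0,0,1],[-1.5,0,0,0,1],[0,0,0,0,1]]]';python3 -c "
from h import *;delta()"; python3 -m crank '[[[-1,0,0,0,1],[-1,0,0,0,1],[-1,0,0,0,1],[0,0,0,0,1]]]';python3 -c "
from h import *;delta()"
```

```text
time: 5.32
position: [0.4942, 0.0255, 0.0224]
tool_rot: [-0.185, -3.134, -0.0]
ft_force: [-2.9, 0.7, 1.7]
grip_width: 0.01
grip_force: 1.6
t 5.32 in tester mm [-80.8  17.3  22.4] F tester [-3.   0.3  1.7] yaw of tool y 0.0002 toolz [-0.002  0.    -1.   ]
time: 5.65
position: [0.4971, 0.0251, 0.0224]
tool_rot: [-0.185, -3.134, -0.0]
ft_force: [-4.5, 0.5, 4.0]
grip_width: 0.002
grip_force: 2.6
t 5.65 in tester mm [-77.9  17.3  22.4] F tester [-4.5 -0.   4. ] yaw of tool y 0.0003 toolz [-0.002  0.    -1.   ]
```

```bash
python3 -m crank '[[[-1,0,0,0,1],[-0.7,0,0,0,1],[0,0,0,0,1],[0,0,0,0,1],[0,0,0,0,1]]]';python3 - <<'E'
from h import *;import cv2
delta((-125,17,23))
i=get_image('scene');cv2.imwrite('pics/s3.png',cv2.resize(i['pixels'][120:340,220:460,::-1],(640,586),interpolation=2))
E
```

```text
time: 6.07
position: [0.4988, 0.025, 0.0224]
tool_rot: [-0.185, -3.134, -0.0]
ft_force: [-5.2, 0.0, 3.5]
grip_width: 0.009
grip_force: 2.8
t 6.07 in tester mm [-76.2  17.3  22.4] F tester [-5.1 -0.6  3.5] yaw of tool y 0.0002 toolz [-0.002  0.    -1.   ]
(-125, 17, 23) delta tool mm [48.8 -0.3 -0.5]
```

View pics/s3.png

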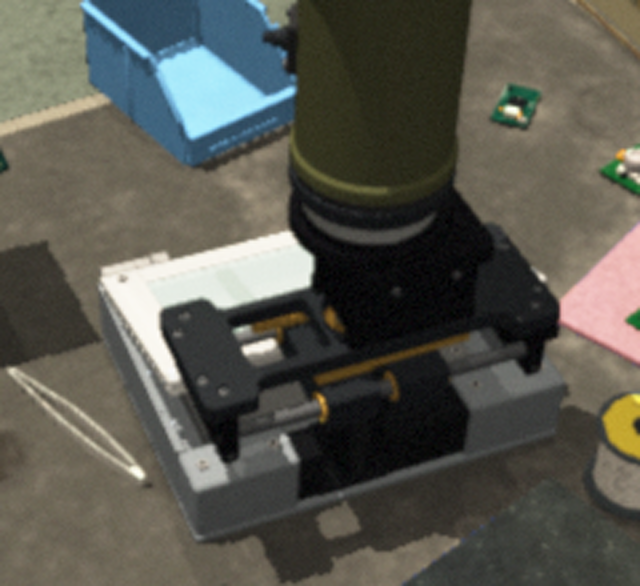

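The lid has lifted (its left side stands above the box at about 140,340) and is leaning on the gripper body. I'll back straight out to let it swing up.

```bash
python3 -m crank '[[[4,0,0,0,1],[8,0,0,0,1],[10,0,0,0,1],[12,0,0,0,1],[15,0,0,0,1],[10,0,0,0,1],[0,0,0,0,1],[0,0,0,0,1],[0,0,0,0,1],[0,0,0,0,1]]]';python3 -m crank '[[[0,0,0,0,1],[0,0,0,0,1],[0,0,0,0,1],[0,0,0,0,1]]]';python3 - <<'E'
from h import *;import cv2
delta((-135,0,142),(-25,0,142))
i=get_image('scene');cv2.imwrite('pics/s4.png',i['pixels'][:,:,::-1])
for th in(.75,.9):print(proj(i,np.array([[80-134*np.cos(th),y,53+134*np.sin(th)] for y in(110,-110)])/1e3@R(YAW).T+O))
E
```

```text
time: 6.95
position: [0.4421, 0.0317, 0.0229]
tool_rot: [0.185, 3.135, 0.0]
ft_force: [-0.4, 0.2, -0.4]
grip_width: 0.001
grip_force: 0.0
time: 7.28
position: [0.4412, 0.0317, 0.0225]
tool_rot: [-0.185, -3.136, 0.0]
ft_force: [0.3, -0.1, -0.1]
grip_width: 0.009
grip_force: 0.0
t 7.28 in tester mm [-134.2   17.2   22.5] F tester [ 0.3 -0.1 -0.1] yaw of tool y 0.0001 toolz [-0. -0. -1.]
(-135, 0, 142) delta tool mm [   0.8  -17.2 -119.5]
(-25, 0, 142) delta tool mm [-110.   -0.   -0.]
[[274.60536265 219.58421616]
 [420.10696519 182.58815563]]
[[270.65147056 205.10405653]
 [416.36390394 169.12254338]]
```

View pics/s4.png

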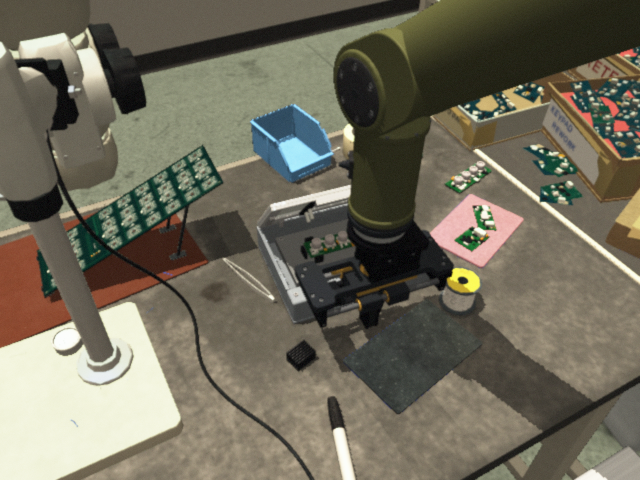

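The lid is up at about 0.9 rad: its front edge meets the predicted points near (270,205). The board is visible in its nest at (328,243). Next I'll rise and approach the lid edge.

```bash
python3 -m crank '[[[0,-4,-30,0,1],[0,-4,-30,0,1],[0,-4,-30,0,1],[0,-5,-30,0,1],[0,0,0,0,1],[-20,0,0,0,1],[-25,0,0,0,1],[-25,0,0,0,1],[-20,0,0,0,1],[-10,0,0,0,1]]]';python3 -m crank '[[[-5,0,0,0,1],[-5,0,0,0,1],[-5,0,0,0,1],[-5,0,0,0,1],[-5,0,0,0,1],[0,0,0,0,1]]]';python3 -c "
from h import *;delta((70,0,165))"
```

```text
time: 8.17
position: [0.5403, 0.0028, 0.1421]
tool_rot: [0.185, 3.135, -0.002]
ft_force: [0.0, -0.6, -0.2]
grip_width: 0.008
grip_force: 0.0
time: 8.67
position: [0.5622, 0.0005, 0.1427]
tool_rot: [-0.185, -3.134, -0.001]
ft_force: [-3.7, -0.0, 3.4]
grip_width: 0.005
grip_force: 3.1
t 8.67 in tester mm [-10.3   0.5 142.7] F tester [-3.6 -0.5  3.4] yaw of tool y 0.0004 toolz [-0.002  0.001 -1.   ]
(70, 0, 165) delta tool mm [-80.3  -0.5 -22.5]
```

Contact at about 4 N. I'll push it over in an arc.

```bash
python3 -m crank '[[[-6,0,-2,0,1],[-6,0,-2,0,1],[-6,0,-2,0,1],[-6,0,-2,0,1],[-6,0,-2,0,1],[-6,0,-2,0,1],[-6,0,-2,0,1],[-6,0,-2,0,1],[-6,0,-2,0,1],[0,0,0,0,1]]]';python3 -m crank '[[[-6,0,-1,0,1],[-6,0,-1,0,1],[-6,0,-1,0,1],[-6,0,-1,0,1],[-5,0,0,0,1],[-5,0,0,0,1],[-4,0,0,0,1],[-4,0,0,0,1],[0,0,0,0,1],[0,0,0,0,1]]]';python3 -c "
from h import *;delta()"
```

```text
time: 9.5
position: [0.6184, -0.0065, 0.1609]
tool_rot: [0.185, 3.134, -0.001]
ft_force: [-0.9, 0.9, -0.2]
grip_width: 0.009
grip_force: 0.0
time: 10.33
position: [0.6586, -0.0112, 0.1644]
tool_rot: [-0.185, -3.136, 0.0]
ft_force: [0.4, 0.5, -0.2]
grip_width: 0.009
grip_force: 0.0
t 10.33 in tester mm [ 86.7   0.3 164.4] F tester [ 0.4  0.6 -0.2] yaw of tool y 0.0002 toolz [-0. -0. -1.]
```

```bash
python3 - <<'E'
from h import *;import cv2
i=get_image('scene');cv2.imwrite('pics/s5.png',i['pixels'][:,:,::-1])
for th in(.9,1.57,1.92):print(th,proj(i,np.array([[80-134*np.cos(th),y,53+134*np.sin(th)] for y in(110,-110)])/1e3@R(YAW).T+O).round())
E
```

```text
0.9 [[271. 205.]
 [416. 169.]]
1.57 [[251. 153.]
 [392. 122.]]
1.92 [[242. 140.]
 [378. 111.]]
```

View pics/s5.png

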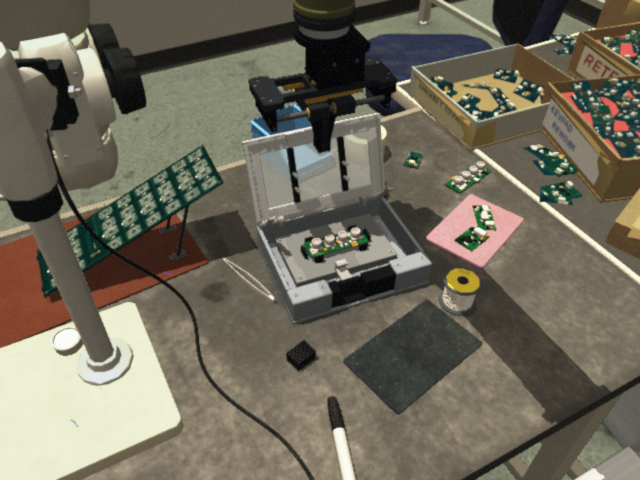

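The lid lies back, with its upper corners at (246,139) and (381,117), near the prediction for the stop. The board sits in its nest at (337,243). I'll push gently onward until I feel the stop, to be sure.

```bash
python3 -m crank '[[[-4,0,0,0,1],[-4,0,0,0,1],[-4,0,0,0,1],[-2,0,0,0,1],[0,0,0,0,1]]]';python3 -c "
from h import *;delta()";python3 -m crank '[[[-2,0,0,0,1],[-2,0,0,0,1],[-2,0,0,0,1],[0,0,0,0,1]]]';python3 -c "
from h import *;delta()"
```

```text
time: 10.8
position: [0.6679, -0.0121, 0.1645]
tool_rot: [-0.184, -3.125, -0.002]
ft_force: [-14.3, 1.8, 8.2]
grip_width: 0.003
grip_force: 7.2
t 10.8 in tester mm [ 96.1   0.5 164.5] F tester [-14.4   0.1   8.2] yaw of tool y 0.0004 toolz [-0.011  0.002 -1.   ]
time: 11.13
position: [0.6684, -0.0121, 0.1644]
tool_rot: [-0.183, -3.112, -0.004]
ft_force: [-29.3, 4.0, 16.9]
grip_width: 0.006
grip_force: 14.9
t 11.13 in tester mm [ 96.7   0.4 164.4] F tester [-29.6   0.5  16.9] yaw of tool y 0.0004 toolz [-0.024  0.004 -1.   ]
```

The lid is hard against its stop: the force rises and nothing moves. I'll back off and check.

```bash
python3 -m crank '[[[8,0,0,0,1],[12,0,0,0,1],[15,0,0,0,1],[20,0,0,0,1],[25,0,-10,0,1],[30,0,-20,0,1],[30,0,-20,0,1],[30,0,-10,0,1],[0,0,0,0,1],[0,0,0,0,1]]]';python3 -m crank '[[[20,0,0,0,1],[0,0,0,0,1],[0,0,0,0,1],[0,0,0,0,1],[0,0,0,0,1],[0,0,0,0,1],[0,0,0,0,1],[0,0,0,0,1],[0,0,0,0,1],[0,0,0,0,1]]]'; python3 - <<'E'
from h import *;import cv2
delta()
i=get_image('scene');cv2.imwrite('pics/s6.png',i['pixels'][:,:,::-1])
a=cv2.imread('pics/s5.png');d=cv2.absdiff(a,i['pixels'][:,:,::-1])
print('lid left column diff',d[125:225,235:275].mean())
E
```

```text
time: 11.97
position: [0.5097, 0.007, 0.226]
tool_rot: [0.183, 3.133, 0.004]
ft_force: [-0.9, -0.4, -0.3]
grip_width: 0.005
grip_force: 0.0
time: 12.8
position: [0.4898, 0.0089, 0.2245]
tool_rot: [0.185, 3.136, -0.0]
ft_force: [-0.1, -0.0, 0.1]
grip_width: 0.007
grip_force: 0.0
t 12.8 in tester mm [-83.3   0.3 224.5] F tester [-0.  -0.   0.1] yaw of tool y 0.0002 toolz [ 0. -0. -1.]
lid left column diff 6.712416666666667
```

View pics/s6.png

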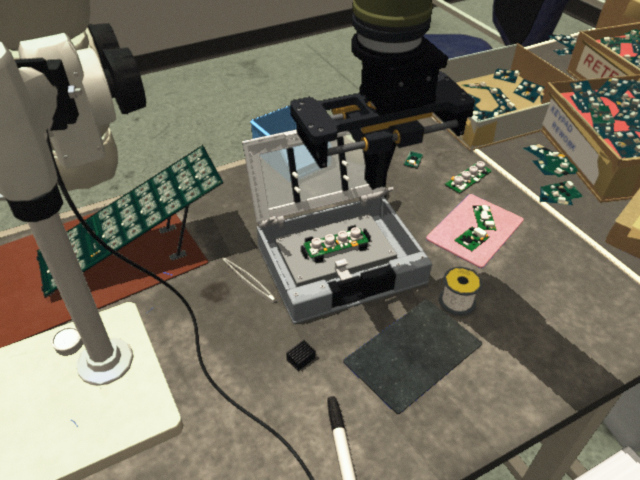

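The lid stays back, with its corner unchanged at (246,139). The board, spool, heat sink and tweezers are where they were, and the arm is clear. The eye loupe is hidden behind the lid and was never approached. Handing in.

```bash
python3 -c "
from bench import job;print(job.close_job())"
```

```text
the job is handed in; nothing more can be done
None
```

The tester is open: the lid is fully back against its stop, the board is still in its nest, and the job was handed in at about 13 s with no verdict returned; I couldn't see the loupe at the end because the lid hid it.

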